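# Divert the flat battery into the red tub

### The arm

A 6-joint arm with a two-finger parallel gripper is mounted at the origin on the work surface. World frame = base frame: x ahead of the robot, y to its left, z up, the work surface at z = 0. Lengths are in m, angles in rad, forces in N, time in s.
With the tool pointing down it reaches from about 0.375 to 0.925 m from the base axis. Payload 5.7 kg.
Tool frame: the origin (TCP) lies at the very end of the fingers, on their centre line; the grasp point (between the pads) lies behind it (bot.grasp_offset is the z of the grasp point in the tool frame, in m); z points along the fingers, y is the line along which they close (so a half turn about z gives the same grasp; the last joint's range is limited). The gripper opens to 85 mm and grips with 20 to 120 N. Pads are 22 mm wide; open, the fingers measure 114 mm over their backs; the gripper's body (76 mm by 85 mm) begins 54 mm behind the grasp point. The pads swing forward as they close: fully open they stand 13 mm farther back than shut.
Start: joints at [-1.388, 0.359, 1.51, -0, 1.272, -0.115], TCP at [0.176, -0.574, 0.231] pointing down, gripper open.
Joint ranges: [-2.97, 2.97], [-1.01, 2.36], [0.21, 2.38], [-0.96, 4.11], [0.2, 2.71], [-2.98, 2.98]. Speed limits (rad/s): [2.39, 2.39, 3.14, 3.14, 3.14, 3.14].

### API

Orientations are given as a unit quaternion [x, y, z, w].
In Python, from bench import bot gives the robot as it stands.
- The arm moves only by the tool drive_tool, never from a script. Its argument "increments" is a list that holds one entry, the list of rows, each a list of 7 numbers: the shift along the tool's x, y, z in mm, then the turn, a rotation vector about the tool's x, y, z in rad, then the opening, from 0 (shut) to 1 (fully open). In form: [[[tx, ty, tz, wx, wy, wz, hand], ...]]. A call has 1 to 10 rows; each row shifts and turns the commanded pose from where the row before left it, along the tool's axes as they then stand; what a row does not reach is not made up. A row lasts 1/12 s, in which the tool goes at most 41.7 mm and 7.16 degrees, less where a joint would pass 70% of its speed; a pose out of reach is approached as far as the arm can. A call with a gripper value outside its range is refused whole. The fingers move at their own pace and stop on an object; "newtons" is the grip in N (left out, the last holds). Time passes only in rows, so rows that do not move let the fingers close. It gives the time, the measured TCP pose, the force, the opening and the grip force at its end, in the units of the state.
- bot.get_obs(): the state, without advancing time (a new reading comes with each control period).
- bot.camera(name): name is "scene" or "top" or "wrist"; returns the picture (420x560x3 uint8, red, green, blue); there is no depth.
- bot.camera_info(name): a dict with "intrinsics" (3x3 intrinsics, pixels), "world_to_cam" (4x4, takes a point from world to camera coordinates). Camera axes: x right, y up, looking along -z (the intrinsics and any distortion apply to the point x, -y, -z); pixel columns grow to the right and rows downward; lengths in m; the calibration is good to about 2 mm. A picture is of the moment at which its call begins: read the wrist's pose just before it. camera_info takes no time and is no camera call; for the wrist camera it gives the pose at the moment of the call.
- bot.close_job(): hands the job in; it is judged then, once.
The state is a dict: "t": time; "joints": joint angles; "qvel": joint speeds; "joint_efforts": joint torques, N m; "tcp_pos": TCP position; "orientation": TCP orientation; "contact_force": force on the tool from outside, world axes, zero at the start; "moment": the same for the moment, N m; "opening": opening from 0.0 (shut) to 1.0 (fully open); "gripper_force": force on a finger pad.
Only numpy, scipy, OpenCV 4.12 (cv2) and the standard library are available. Lean on these libraries where they do the work, as an engineer would, in place of code of your own. Each camera call takes 0.05 s, during which the arm holds its last target. There are 200 camera calls.

### The job

On the sound cart's bench, one block battery has a red tape band: it is flat; the ones with green bands are still good. Set the sorter's yellow-knobbed lever fully over towards the side on which the red tub stands, then drop the red-banded battery into the open mouth on top of the sorter so that it comes to rest in the red tub, and leave the lever there.

Things in the scene. Friction and masses are not known exactly. Their poses are not given: they have to be found in the camera images.
- flat_cell: the flat battery: a light grey block 48 (x) x 26.5 (y) x 17.5 (z) mm, about 45 g, with a 26 mm wide red tape band round its middle; lies loose on its broad side on a black rubber mat 2 mm thick, any way round, with two like batteries with green bands nearby. Origin: centre of its underside; x along its length towards the brass and steel contacts, z up
- lever (a joint): the sorter's diverter lever, in rad: 0 upright, +0.5 fully over towards the sorter's +y side, -0.5 fully over towards its -y side (stops at both). It turns about a level shaft along the sorter's x axis, stays where it is left, and takes about 1.5 N at the knob to move. A flap inside is geared to it: whatever is dropped in at the mouth falls to the side towards which the lever leans. It starts somewhere near upright
- lever_knob (a point): centre of the yellow ball knob (28 mm across) at the top of the lever's 10 mm round steel rod, 135 mm from the shaft. The lever stands 88 mm from the mouth's centre on the sorter's -x side, the rod's axis 29 mm outside the wall, its shaft 145 mm above the bench; so the knob is 280 mm above the bench when upright, 263 mm and 65 mm to the side when fully over
- mouth (a point): centre of the sorter's open mouth, in the plane of its rim, 225 mm above the bench; axes are those of the sorter: x away from the lever, y to the left as seen from the lever side, z up. The sorter is a dark steel box fixed to the bench, with a clear far side; the mouth measures 110 (x) x 140 (y) mm inside, walls 4 mm. The top edge of the metal flap inside, which runs along x, stays below the rim, except within 5 mm above it when the lever is upright
- red_tub: the open red tub, 104 (x) x 136 (y) x 60 (z) mm, walls 4 mm, fixed half under the sorter and standing out to its +y or -y side (a green tub is on the other side): its centre is 72 mm to that side of the mouth's. Origin: centre of its underside, axes as the sorter's
Things that resemble listed ones, but are neither listed nor needed, are in the scene too. Leave any blue look-alike of the flat_cell alone.

How it is judged:
By the outcome, as a careful person would: the job done as asked, in the order asked, and still so for the second after the job is handed in, with the robot touching nothing.
It also fails if it takes over 51 s, if anything falls off the work surface, if the arm or the gripper's body presses on something with over 40 N, if the wrist force passes 120 N, or if a joint passes its speed limit or range.

## Working session

There is one attempt and no reset: what is moved stays moved. The work goes in short steps, Python scripts to look and compute and a tool call to move; the robot and the scene stay as the last step left them, time stands still between calls to the robot, and variables do not carry over. Pictures are saved under pics/ and viewed, at most 10 in all, crops included, and the job is handed in when it is done.

Besides the shell and the picture viewer there is one more tool, called after "Request:" by a JSON object that holds its "op" and its "data". drive_tool: Moves the arm, as the interface text tells. Its arguments: {"type":"object","properties":{"increments":{"type":"array","items":{"type":"array","items":{"type":"array","items":{"type":"number"}}}},"newtons":{"type":"number"}},"required":["increments"]}

```bash
mkdir -p pics
python3 - <<'E'
from bench import bot
import cv2,numpy as np
for n in("scene","top"):
    im=bot.camera(n); cv2.imwrite(f"pics/{n}0.png",im[:,:,::-1])
    i=bot.camera_info(n); print(n,{k:np.round(v,4).tolist() if not isinstance(v,str) else v for k,v in i.items()})
print(bot.get_obs(),bot.grasp_offset)
E
```

```text
scene {'intrinsics': [[536.0436, 0.0, 280.8164], [0.0, 536.0436, 209.8808], [0.0, 0.0, 1.0]], 'world_to_cam': [[0.8984, 0.4389, -0.0184, -0.4456], [-0.3139, 0.6708, 0.6719, 0.1159], [0.3072, -0.5979, 0.7404, -1.5144], [0.0, 0.0, 0.0, 1.0]]}
top {'intrinsics': [[388.583, 0.0, 278.3693], [0.0, 388.583, 215.2536], [0.0, 0.0, 1.0]], 'world_to_cam': [[-0.0073, -0.9997, 0.0246, -0.0987], [0.9939, -0.0046, 0.1098, -0.5596], [-0.1096, 0.0253, 0.9937, -0.9016], [0.0, 0.0, 0.0, 1.0]]}
{'t': 0.1, 'joints': array([-1.38808865e+00,  3.59435820e-01,  1.51134194e+00,  2.89293108e-05,
        1.27252385e+00, -1.15082785e-01]), 'qvel': array([-0.00039195, -0.0018399 , -0.00262052,  0.00100583, -0.00112288,
        0.00084565]), 'joint_efforts': array([-2.02309075e-04, -5.28651845e+01, -2.79352069e+01, -2.97177157e-04,
        5.10270969e-03,  8.96334313e-07]), 'tcp_pos': array([ 0.17594252, -0.57296538,  0.23052921]), 'orientation': array([ 9.88935840e-01,  1.48341409e-01, -1.50720994e-05, -8.54458381e-04]), 'contact_force': array([0.05410096, 0.3659459 , 0.55168627]), 'moment': array([-0.00799394, -0.02008819,  0.00194622]), 'gripper_force': 0.0, 'opening': 0.998343630805295} -0.0187
```

View pics/scene0.png

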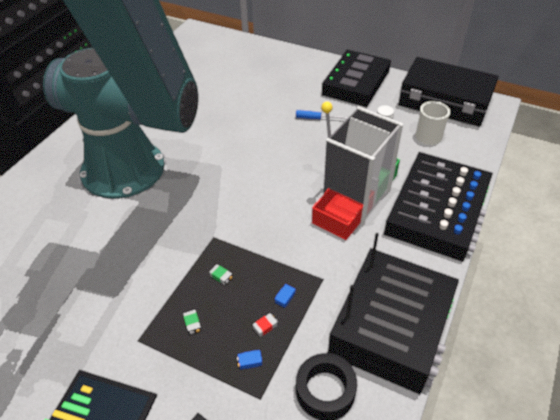

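View pics/top0.png

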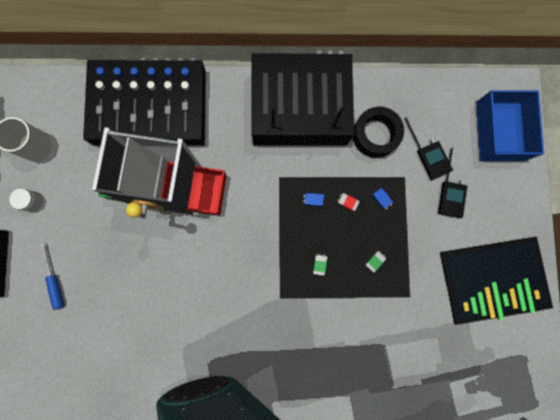

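The scene shows the red tub on the sorter's -y side (world -y), with the lever on the robot side (knob at top 134,210). The red cell is at top (348,202), between blue look-alikes at (313,200) and (383,198). I'll zoom in for corners.

```bash
cat > h.py <<'E'
from bench import bot
import cv2,numpy as np
def ray(n,px,info=None):
    i=info or bot.camera_info(n); T=np.array(i["world_to_cam"]);K=np.array(i["intrinsics"])
    d=np.linalg.inv(K)@[px[0],px[1],1]; d=np.array([d[0],-d[1],-d[2]])
    R=T[:3,:3]; return -R.T@T[:3,3], R.T@d
def atz(n,px,z,info=None):
    o,d=ray(n,px,info); return o+d*(z-o[2])/d[2]
def tri(a,b):
    (o1,d1),(o2,d2)=ray(*a),ray(*b)
    s=np.linalg.lstsq(np.c_[d1,-d2],o2-o1,rcond=None)[0]
    p,q=o1+d1*s[0],o2+d2*s[1]; return (p+q)/2,np.linalg.norm(p-q)
E
python3 - <<'E'
import cv2,numpy as np
t=cv2.imread('pics/top0.png');s=cv2.imread('pics/scene0.png')
r=lambda im,x,y,w,h,k:cv2.resize(im[y:y+h,x:x+w],None,fx=k,fy=k,interpolation=cv2.INTER_CUBIC)
a=r(t,85,120,150,100,5) ; cv2.imwrite('pics/c1.png',a)
b=r(t,300,185,50*2,45,4); c=r(s,290,90,130,150,4)
o=np.zeros((600,800,3),np.uint8); o[:180,:400]=b; o[:,280+0:800][:600,:][:, :]=o[:,280:800]
o=np.zeros((600,800,3),np.uint8); o[:600,:520]=c; o[:126,520:800]=r(t,300,185,100,45,2.8)[:126,:280]
cv2.imwrite('pics/c2.png',o)
E
```

```text
(no output)
```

View pics/c1.png

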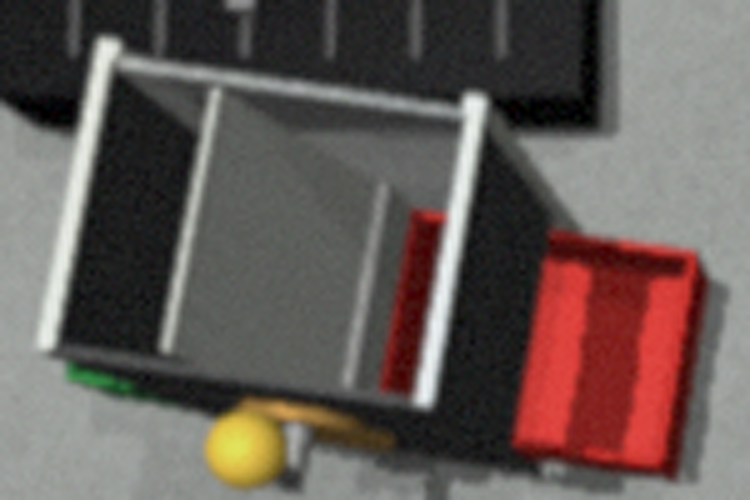

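View pics/c2.png

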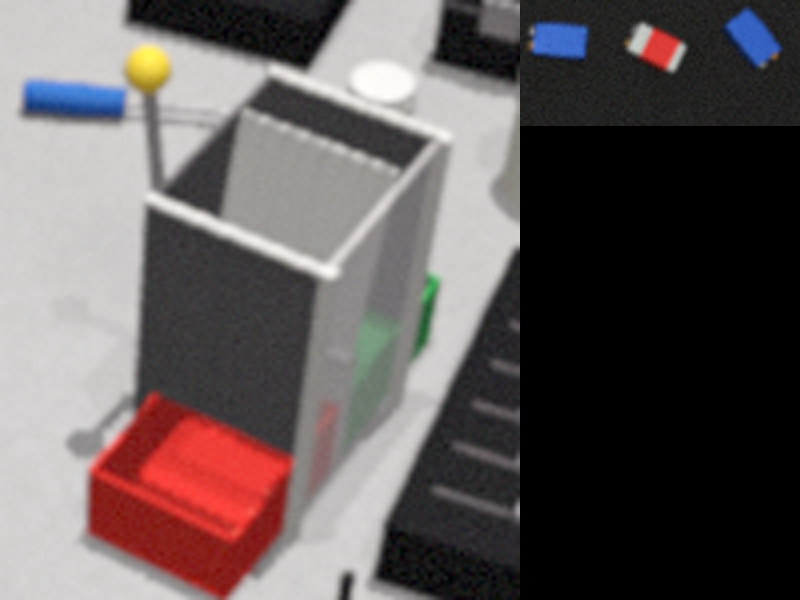

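Top crop: rim corners at about (106,128), (181,139), (170,201) and (94,189.5), knob at (134,210). The scene crop puts the knob at (327,107). Cell corners in the top image are about (343.9,193.6), (338.9,201.8), (359.3,201.8) and (354.3,210.7), with the contacts on the left end.

Run:
```python
from h import *
np.set_printoptions(precision=4,suppress=True)
C=[atz("top",p,.225) for p in[(106,128),(181,139),(170,201),(94,189.5)]]
C=np.array(C);m=C.mean(0);print(C,m)
ex=(C[0]+C[1]-C[2]-C[3]);ex/=np.linalg.norm(ex);ey=C[0]+C[3]-C[1]-C[2];ey/=np.linalg.norm(ey);print('yaw',np.arctan2(ex[1],ex[0]),np.arctan2(-ey[0],ey[1]))
S=[tri(("top",a),("scene",b)) for a,b in [((134,210),(327,107)),((106,128),(290+275/4,90+70/4)),((181,139),(290+333/4,90+272/4)) if 0 else ((170,201),(290+150/4,90+200/4)),((181,139),(290+333/4,90+272/4)),((94,189.5),(290+165/4,90+190/4))]]
for s in S: print(s)
k=S[0][0]-m; print('knob in sorter',k@ex,k@ey,k[2])
c=np.array([atz("top",p,.0195) for p in[(343.9,193.6),(338.9,201.8),(359.3,201.8),(354.3,210.7)]])
ax=c[0]+c[1]-c[2]-c[3];print(c.mean(0),np.arctan2(ax[1],ax[0]), np.linalg.norm(c[0]-c[2]),np.linalg.norm(c[0]-c[1]))
```

```text
[[0.7086 0.2343 0.225 ]
 [0.6868 0.09   0.225 ]
 [0.5659 0.1084 0.225 ]
 [0.5884 0.2519 0.225 ]] [0.6374 0.1712 0.225 ]
yaw -0.14776444313421047 -0.15275276476896682
(array([0.5428, 0.1579, 0.2766]), np.float64(0.0007477486848841357))
(array([0.6456, 0.1652, 0.3251]), np.float64(0.06887145742051647))
(array([0.5667, 0.1092, 0.2235]), np.float64(0.001417002033707645))
(array([0.6852, 0.0889, 0.2299]), np.float64(0.00023496461579927783))
(array([0.5668, 0.249 , 0.1523]), np.float64(0.09093292994584824))
knob in sorter -0.09167662041438426 -0.027515486095663684 0.05161975284583614
[ 0.5924 -0.2763  0.0195] 1.0524626755847935 0.04272974005840604 0.024050992350233672
```

Request:
{"op": "drive_tool", "data": {"increments": [[[0, 0, -12, 0, 0, -0.1248, 0], [0, 0, -12, 0, 0, -0.1248, 0], [0, 0, -12, 0, 0, -0.1248, 0], [0, 0, -12, 0, 0, -0.1248, 0], [0, 0, -12, 0, 0, -0.1248, 0], [0, 0, -12, 0, 0, -0.1248, 0], [0, 0, -12, 0, 0, -0.1248, 0], [0, 0, -12, 0, 0, -0.1248, 0], [0, 0, -12, 0, 0, -0.1248, 0]]]}}

```text
t: 0.85
tcp_pos: [0.176, -0.5732, 0.3393]
orientation: [0.756, 0.655, 0.0, -0.001]
contact_force: [-0.6, 0.4, -0.7]
opening: 0.001
gripper_force: 0.0
```

Request:
{"op": "drive_tool", "data": {"increments": [[[25, 25, 0, 0, 0, 0, 0], [25, 25, 0, 0, 0, 0, 0], [25, 25, 0, 0, 0, 0, 0], [25, 25, 0, 0, 0, 0, 0], [25, 25, 0, 0, 0, 0, 0], [25, 25, 0, 0, 0, 0, 0], [25, 25, 0, 0, 0, 0, 0], [25, 25, 0, 0, 0, 0, 0], [25, 25, 0, 0, 0, 0, 0], [25, 25, 0, 0, 0, 0, 0]]]}}

```text
t: 1.68
tcp_pos: [0.4616, -0.3622, 0.3389]
orientation: [0.758, 0.652, -0.0, -0.0]
contact_force: [1.1, -0.3, 0.7]
opening: -0.002
gripper_force: 0.0
```

Request:
{"op": "drive_tool", "data": {"increments": [[[36, 0, 0, 0, 0, 0, 0], [36, 0, 0, 0, 0, 0, 0], [36, 0, 0, 0, 0, 0, 0], [36, 0, 0, 0, 0, 0, 0], [36, 0, 0, 0, 0, 0, 0], [36, 0, 0, 0, 0, 0, 0], [36, 0, 0, 0, 0, 0, 0], [36, 0, 0, 0, 0, 0, 0], [20, 0, 0, 0, 0, 0, 0], [0, 0, 0, 0, 0, 0, 0]]]}}

```text
t: 2.52
tcp_pos: [0.5063, -0.0552, 0.339]
orientation: [0.757, 0.654, 0.001, -0.001]
contact_force: [-0.8, 0.7, -0.6]
opening: 0.002
gripper_force: 0.0
```

Request:
{"op": "drive_tool", "data": {"increments": [[[38, 1, 0, 0, 0, 0, 0], [38, 1, 0, 0, 0, 0, 0], [38, 1, 0, 0, 0, 0, 0], [38, 1, 0, 0, 0, 0, 0], [38, 0, 0, 0, 0, 0, 0], [38, 0, 0, 0, 0, 0, 0], [25, 0, 0, 0, 0, 0, 0], [15, 0, 0, 0, 0, 0, 0], [0, 0, 0, 0, 0, 0, 0], [0, 0, 0, 0, 0, 0, 0]]]}}

```text
t: 3.35
tcp_pos: [0.5504, 0.2046, 0.3389]
orientation: [0.758, 0.653, -0.001, 0.0]
contact_force: [-0.1, -1.0, 0.3]
opening: -0.004
gripper_force: 0.0
```

Run:
```python
from h import *
print(bot.get_obs()["tcp_pos"])
t=cv2.resize(bot.camera("top")[110:230,70:250,::-1],None,fx=2.2,fy=2.2); s=cv2.resize(bot.camera("scene")[60:250,250:440,::-1],None,fx=2,fy=2)
o=np.zeros((400,790,3),np.uint8);o[:t.shape[0],:396]=t;o[:380,400:780]=s;cv2.imwrite("pics/l1.png",o)
```

```text
[0.55042603 0.20459205 0.33885603]
```

View pics/l1.png

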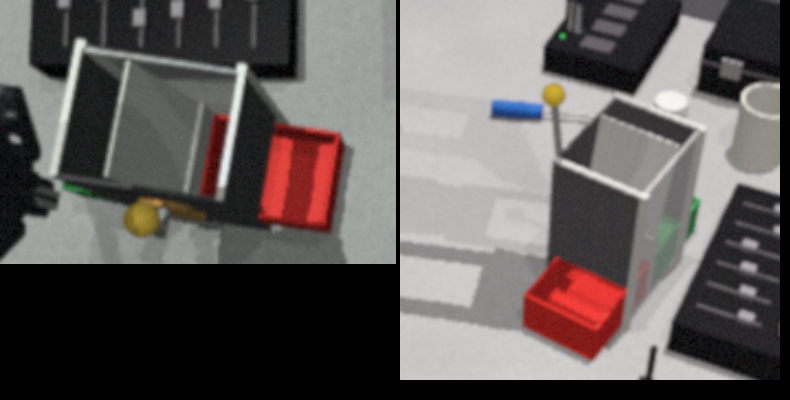

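The top image shows the gripper at left, with its tip near crop (50,195), and the knob at (142,218). In the scene image the gripper isn't visible near the knob, so I'll check the projections.

```bash
cat >> h.py <<'E'
def proj(n,p):
    i=bot.camera_info(n);T=np.array(i["world_to_cam"]);K=np.array(i["intrinsics"])
    c=T[:3,:3]@p+T[:3,3]; u=K@[c[0],-c[1],-c[2]]; return u[:2]/u[2]
E
python3 - <<'E'
from h import *
for p in([.5504,.2046,.3389],[.5428,.1579,.2766]):print(proj("top",np.array(p)),proj("scene",np.array(p)))
o=bot.get_obs();print(o)
im=np.hstack([bot.camera(n)[:,:,::-1] for n in("top","wrist")]);cv2.imwrite("pics/l2.png",cv2.resize(im,(800,300)))
E
```

```text
[ 91.0307532  200.37480876] [339.16765937  74.13254361]
[133.87275142 209.80854451] [326.85743578 107.06146173]
{'t': 3.45, 'joints': array([ 2.37156016e-01,  2.63593051e-01,  1.38283131e+00, -8.64969191e-04,
        1.49599728e+00,  3.88158484e-01]), 'qvel': array([-0.00740327, -0.00585539,  0.00206009,  0.00717033, -0.00178488,
        0.00408625]), 'joint_efforts': array([ 7.49649480e-01, -4.90939093e+01, -3.10998738e+01,  5.56190056e-02,
       -1.57006754e-02, -4.99286049e-03]), 'tcp_pos': array([0.55037284, 0.2035809 , 0.33915255]), 'orientation': array([ 7.58407740e-01,  6.51780133e-01, -5.65396981e-04,  1.95233075e-04]), 'contact_force': array([ 0.64531766, -0.62702876,  0.27481589]), 'moment': array([-0.0400429 ,  0.03760847, -0.02162957]), 'gripper_force': 0.0, 'opening': -0.0001590449752986583}
```

View pics/l2.png

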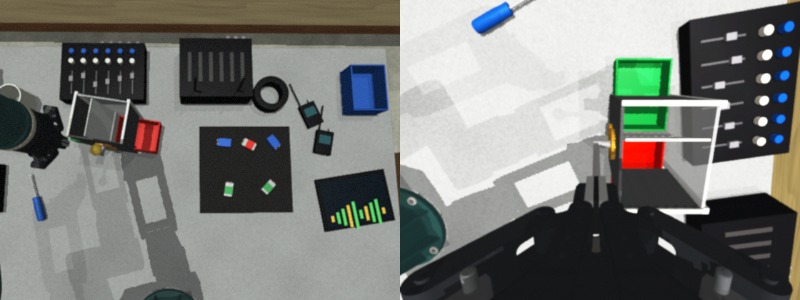

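The projections agree: the fist is about 22 mm clear on the knob's +y side. I'll descend and push.

Request:
{"op": "drive_tool", "data": {"increments": [[[0, 0, 30, 0, 0, 0, 0], [0, 0, 30, 0, 0, 0, 0], [0, 0, 20, 0, 0, 0, 0], [0, 0, 9, 0, 0, 0, 0], [0, 0, 0, 0, 0, 0, 0], [0, 0, 0, 0, 0, 0, 0], [-10, 0, 0, 0, 0, 0, 0], [-10, 0, 0, 0, 0, 0, 0], [0, 0, 0, 0, 0, 0, 0]]]}}

```text
t: 4.3
tcp_pos: [0.5479, 0.1835, 0.2517]
orientation: [0.758, 0.652, 0.0, 0.001]
contact_force: [0.2, -0.9, -0.6]
opening: 0.003
gripper_force: 0.0
```

Request:
{"op": "drive_tool", "data": {"increments": [[[-8, 0, 0, 0, 0, 0, 0], [-8, 0, 0, 0, 0, 0, 0], [-8, 0, 0, 0, 0, 0, 0], [-6, 0, 0, 0, 0, 0, 0], [-4, 0, 0, 0, 0, 0, 0], [0, 0, 0, 0, 0, 0, 0], [0, 0, 0, 0, 0, 0, 0]]]}}

```text
t: 4.88
tcp_pos: [0.5424, 0.1515, 0.2504]
orientation: [0.758, 0.652, -0.0, 0.0]
contact_force: [-0.3, 0.1, -0.0]
opening: 0.001
gripper_force: 0.0
```

Request:
{"op": "drive_tool", "data": {"increments": [[[-3, 0, 0, 0, 0, 0, 0], [-3, 0, 0, 0, 0, 0, 0], [0, 0, 0, 0, 0, 0, 0], [0, 0, 0, 0, 0, 0, 0]]]}}

```text
t: 5.22
tcp_pos: [0.5415, 0.1458, 0.2503]
orientation: [0.758, 0.652, -0.0, 0.0]
contact_force: [0.3, -0.8, -0.4]
opening: -0.0
gripper_force: 0.0
```

Request:
{"op": "drive_tool", "data": {"increments": [[[-2, 0, 0, 0, 0, 0, 0], [0, 0, 0, 0, 0, 0, 0], [0, 0, 0, 0, 0, 0, 0]]]}}

```text
t: 5.47
tcp_pos: [0.5413, 0.1446, 0.2503]
orientation: [0.758, 0.652, 0.001, -0.0]
contact_force: [1.4, 3.9, 0.5]
opening: 0.0
gripper_force: 1.9
```

Run:
```python
from h import *
o=bot.get_obs();print(o["tcp_pos"],o["contact_force"])
t=bot.camera("top")[120:230,80:230,::-1]; s=bot.camera("scene")[70:180,290:410,::-1]
t=cv2.resize(t,None,fx=3,fy=3);s=cv2.resize(s,None,fx=2.8,fy=2.8)
im=np.zeros((340,790,3),np.uint8);im[:330,:450]=t;im[:s.shape[0],452:452+s.shape[1]]=s;cv2.imwrite("pics/l3.png",im)
```

```text
[0.54133401 0.14457114 0.25034801] [1.42726153 3.93474483 0.53038087]
```

View pics/l3.png

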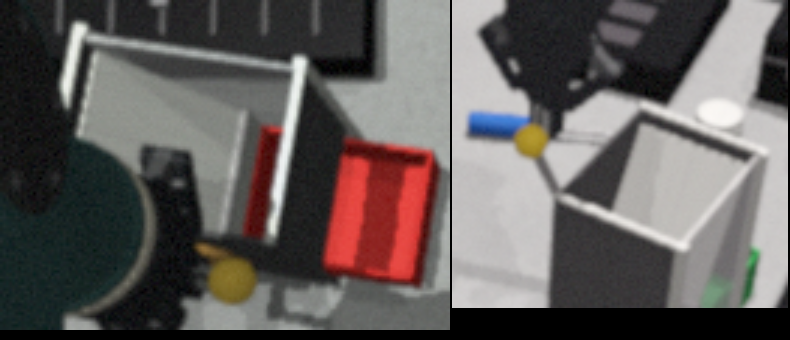

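The knob has moved towards the tub: top (157.3,213.3), scene (318.2,120.4). Contact is about 4 N, so I'll push further to find the stop.

Request:
{"op": "drive_tool", "data": {"increments": [[[-2, 0, 0, 0, 0, 0, 0], [0, 0, 0, 0, 0, 0, 0], [0, 0, 0, 0, 0, 0, 0]]]}}

```text
t: 5.82
tcp_pos: [0.5413, 0.1443, 0.2504]
orientation: [0.758, 0.652, 0.002, -0.001]
contact_force: [0.9, 10.2, -2.1]
opening: -0.004
gripper_force: 5.3
```

Request:
{"op": "drive_tool", "data": {"increments": [[[-2, 0, 0, 0, 0, 0, 0], [0, 0, 0, 0, 0, 0, 0], [0, 0, 0, 0, 0, 0, 0]]]}}

```text
t: 6.07
tcp_pos: [0.5413, 0.1441, 0.2504]
orientation: [0.758, 0.652, 0.003, -0.002]
contact_force: [2.0, 17.2, -3.9]
opening: -0.0
gripper_force: 8.4
```

Run:
```python
from h import *
print(tri(("top",(157.3,213.3)),("scene",(318.2,120.4))))
```

```text
(array([0.53785754, 0.12065297, 0.26307508]), np.float64(0.00040046711589265))
```

The stop is reached: 17 N with no motion, knob at z 0.263. I'll back off, rise and go to the battery.

Request:
{"op": "drive_tool", "data": {"increments": [[[10, 0, 0, 0, 0, 0, 0], [15, 0, 0, 0, 0, 0, 0], [0, 0, -30, 0, 0, 0, 0], [0, 0, -35, 0, 0, 0, 0], [0, 0, -25, 0, 0, 0, 0], [0, 0, 0, 0, 0, 0, 0]]]}}

```text
t: 6.57
tcp_pos: [0.5473, 0.1647, 0.3464]
orientation: [0.758, 0.652, 0.004, 0.003]
contact_force: [1.0, 0.2, 0.4]
opening: 0.002
gripper_force: 0.0
```

Request:
{"op": "drive_tool", "data": {"increments": [[[-38, 10, 0, 0, 0, 0, 0], [-38, 10, 0, 0, 0, 0, 0], [-38, 10, 0, 0, 0, 0, 0], [-38, 10, 0, 0, 0, 0, 0], [-38, 10, 0, 0, 0, 0, 0], [-38, 10, 0, 0, 0, 0, 1], [-38, 10, 0, 0, 0, 0, 1], [-38, 10, 0, 0, 0, 0, 1], [-38, 10, 0, 0, 0, 0, 1], [-38, 10, 0, 0, 0, 0, 1]]]}}

```text
t: 7.4
tcp_pos: [0.5856, -0.2283, 0.3397]
orientation: [0.758, 0.652, -0.001, -0.0]
contact_force: [0.6, 0.6, 0.6]
opening: 0.71
gripper_force: 0.0
```

Request:
{"op": "drive_tool", "data": {"increments": [[[-38, 6, 15, 0, 0, 0, 1], [-12, 6, 35, 0, 0, 0, 1], [0, 0, 40, 0, 0, 0.123, 1], [0, 0, 40, 0, 0, 0.123, 1], [0, 0, 30, 0, 0, 0.123, 1], [0, 0, 0, 0, 0, 0, 1], [0, 0, 0, 0, 0, 0, 1]]]}}

```text
t: 7.98
tcp_pos: [0.5892, -0.2767, 0.1785]
orientation: [0.864, 0.504, -0.002, -0.002]
contact_force: [0.4, 0.2, 0.7]
opening: 1.001
gripper_force: 0.0
```

Run:
```python
from h import *
o=bot.get_obs();print(o["tcp_pos"],o["orientation"],proj("wrist",np.array([.5924,-.2763,.0195])))
w=bot.camera("wrist");cv2.imwrite("pics/w1.png",w[:,:,::-1])
i=bot.camera_info("wrist");np.savez("w1.npz",**i)
```

```text
[ 0.58921366 -0.27670571  0.17845512] [ 0.8638969   0.50366178 -0.00162017 -0.00207917] [276.29690352 189.95024173]
```

View pics/w1.png

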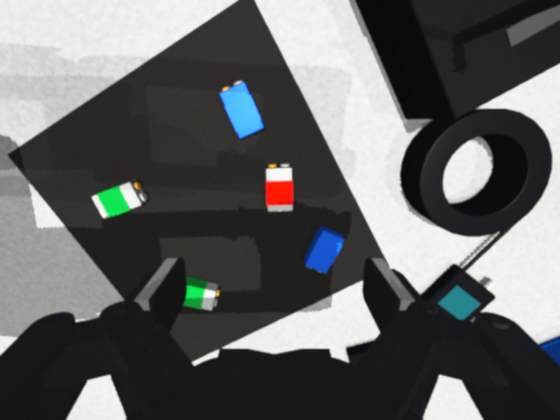

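The red cell is at about (279.5,188), nearly upright in the image, with contacts on top. The blue and green neighbours are clear of the finger swing.

Run:
```python
from h import *
from scipy.spatial.transform import Rotation as R
im=cv2.imread("pics/w1.png");hsv=cv2.cvtColor(im,cv2.COLOR_BGR2HSV);h,s,v=cv2.split(hsv)
red=(((h<8)|(h>172))&(s>150)&(v>100)).astype(np.uint8);red[:150]=0;red[230:]=0
pts=np.argwhere(red)[:,::-1].astype(np.float32);print(len(pts),cv2.minAreaRect(pts))
info=dict(np.load("w1.npz"))
q=[(266,168),(292,168),(294,210),(266,210)]
c=np.array([atz("wrist",p,.0195,info) for p in q]);m=c.mean(0)
b=cv2.boxPoints(cv2.minAreaRect(pts));print('band',np.mean([atz("wrist",p,.0195,info) for p in b],0))
ax=c[0]+c[1]-c[2]-c[3];print(c,m,np.arctan2(ax[1],ax[0]))
o=bot.get_obs();Rt=R.from_quat(o["orientation"]);print("tool yaw",np.arctan2(*Rt.as_matrix()[[1,0],0]),"d",Rt.inv().apply(m-o["tcp_pos"])*1000)
```

```text
676 ((279.0376892089844, 192.5171356201172), (24.057580947875977, 28.7580623626709), 87.87889862060547)
band [ 0.5957117  -0.28193888  0.0195    ]
[[ 0.59672477 -0.25305998  0.0195    ]
 [ 0.6196536  -0.26600717  0.0195    ]
 [ 0.60029196 -0.30609261  0.0195    ]
 [ 0.57458089 -0.29157719  0.0195    ]] [ 0.59781281 -0.27918424  0.0195    ] 1.0849672752852084
tool yaw 1.0559741263962927 d [  2.01920482   6.76804336 161.3819157 ]
```

Request:
{"op": "drive_tool", "data": {"increments": [[[1, 6, 35, 0, 0, -0.02, 1], [0, 0, 38, 0, 0, 0, 1], [0, 0, 38, 0, 0, 0, 1], [0, 0, 35, 0, 0, 0, 1], [0, 0, 18, 0, 0, 0, 1], [0, 0, 8, 0, 0, 0, 1], [0, 0, 2, 0, 0, 0, 1], [0, 0, 0, 0, 0, 0, 1], [0, 0, 0, 0, 0, 0, 1]]]}}

```text
t: 8.78
tcp_pos: [0.5987, -0.2805, 0.009]
orientation: [0.859, 0.511, 0.001, 0.002]
contact_force: [-0.2, -0.8, 0.6]
opening: 1.0
gripper_force: 0.0
```

Request:
{"op": "drive_tool", "data": {"increments": [[[0, 0, 0, 0, 0, 0, 0], [0, 0, 0, 0, 0, 0, 0], [0, 0, 0, 0, 0, 0, 0], [0, 0, 0, 0, 0, 0, 0], [0, 0, 0, 0, 0, 0, 0], [0, 0, 0, 0, 0, 0, 0], [0, 0, 0, 0, 0, 0, 0], [0, 0, 0, 0, 0, 0, 0]]], "newtons": 35}}

```text
t: 9.45
tcp_pos: [0.5969, -0.2795, 0.0068]
orientation: [0.86, 0.511, 0.0, 0.0]
contact_force: [-0.6, 0.5, 4.8]
opening: 0.297
gripper_force: 35.8
```

The opening of 0.297 (about 25 mm) with 36 N means the battery is held. I'll lift it while turning its long axis along the sorter's x.

Request:
{"op": "drive_tool", "data": {"increments": [[[0, 0, -10, 0, 0, 0, 0], [0, 0, -16, 0, 0, 0, 0], [0, 0, -20, 0, 0, 0, 0], [0, 0, -20, 0, 0, -0.1, 0], [0, 0, -20, 0, 0, -0.12, 0], [0, 0, -20, 0, 0, -0.12, 0], [0, 0, -20, 0, 0, -0.12, 0], [0, 0, -20, 0, 0, -0.12, 0], [0, 0, -20, 0, 0, -0.12, 0], [0, 0, -20, 0, 0, -0.12, 0]]]}}

```text
t: 10.28
tcp_pos: [0.5962, -0.279, 0.1935]
orientation: [0.583, 0.813, 0.0, -0.0]
contact_force: [0.1, 0.2, -0.7]
opening: 0.301
gripper_force: 35.2
```

Request:
{"op": "drive_tool", "data": {"increments": [[[0, 0, -20, 0, 0, -0.12, 0], [0, 0, -20, 0, 0, -0.12, 0], [0, 0, -20, 0, 0, -0.12, 0], [0, 0, -20, 0, 0, -0.12, 0], [0, 0, -20, 0, 0, -0.12, 0], [0, 0, -20, 0, 0, -0.12, 0], [0, 0, -20, 0, 0, -0.12, 0], [0, 0, 0, 0, 0, -0.12, 0], [0, 0, 0, 0, 0, -0.12, 0], [0, 0, 0, 0, 0, 0, 0]]]}}

```text
t: 11.12
tcp_pos: [0.5964, -0.2791, 0.333]
orientation: [0.083, 0.997, -0.0, 0.0]
contact_force: [0.3, -0.2, -1.1]
opening: 0.298
gripper_force: 35.2
```

Request:
{"op": "drive_tool", "data": {"increments": [[[3, 20, 0, 0, 0, 0, 0], [3, 35, 0, 0, 0, 0, 0], [3, 35, 0, 0, 0, 0, 0], [3, 35, 0, 0, 0, 0, 0], [3, 35, 0, 0, 0, 0, 0], [3, 35, 0, 0, 0, 0, 0], [3, 35, 0, 0, 0, 0, 0], [3, 35, 0, 0, 0, 0, 0], [3, 35, 0, 0, 0, 0, 0], [0, 25, 0, 0, 0, 0, 0]]]}}

```text
t: 11.95
tcp_pos: [0.6239, 0.0487, 0.3322]
orientation: [0.086, 0.996, 0.001, -0.001]
contact_force: [-0.1, 0.3, -0.8]
opening: 0.304
gripper_force: 35.2
```

Request:
{"op": "drive_tool", "data": {"increments": [[[2, 35, 0, 0, 0, 0, 0], [2, 35, 0, 0, 0, 0, 0], [0, 25, 0, 0, 0, 0, 0], [0, 11, 0, 0, 0, 0, 0], [0, 0, 30, 0, 0, 0, 0], [0, 0, 30, 0, 0, 0, 0], [0, 0, 20, 0, 0, 0, 0], [0, 0, 8, 0, 0, 0, 0], [0, 0, 0, 0, 0, 0, 0], [0, 0, 0, 0, 0, 0, 0]]]}}

```text
t: 12.78
tcp_pos: [0.639, 0.1503, 0.2448]
orientation: [0.086, 0.996, -0.0, -0.0]
contact_force: [-0.5, 0.4, -0.4]
opening: 0.302
gripper_force: 35.2
```

Run:
```python
from h import *
print(bot.get_obs()["tcp_pos"])
t=bot.camera("wrist")[:,:,::-1];s=bot.camera("scene")[50:260,260:440,::-1]
s=cv2.resize(s,(360,420));t=cv2.resize(t,(440,330))
im=np.zeros((420,800,3),np.uint8);im[:330,:440]=t;im[:,440:]=s;cv2.imwrite("pics/d1.png",im)
```

```text
[0.63902915 0.15026359 0.24475498]
```

View pics/d1.png

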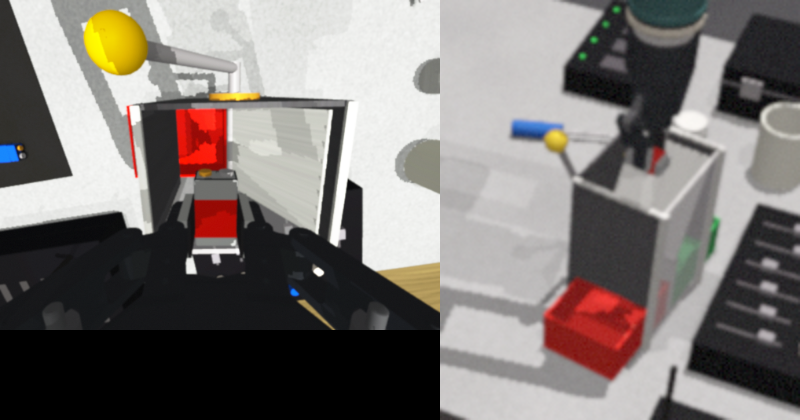

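The wrist view shows the lever leaning to the red side and the red-banded battery over the mouth, with the red tub open below it at (203,138). I'll release.

Request:
{"op": "drive_tool", "data": {"increments": [[[0, 0, 0, 0, 0, 0, 0.6], [0, 0, 0, 0, 0, 0, 0.6], [0, 0, 0, 0, 0, 0, 0.6], [0, 0, 0, 0, 0, 0, 0.6], [0, 0, -20, 0, 0, 0, 0.6], [0, 0, -30, 0, 0, 0, 0.6], [0, 0, -35, 0, 0, 0, 0.6], [0, 0, -35, 0, 0, 0, 0.6], [0, 0, 0, 0, 0, 0, 0.6], [0, 0, 0, 0, 0, 0, 0.6]]]}}

```text
t: 13.72
tcp_pos: [0.6402, 0.151, 0.3676]
orientation: [0.085, 0.996, 0.001, 0.003]
contact_force: [-0.3, 0.6, -0.8]
opening: 0.595
gripper_force: 0.0
```

Run:
```python
from h import *
print(bot.get_obs()["tcp_pos"])
t=bot.camera("wrist")[:,:,::-1];s=bot.camera("scene")[80:260,290:430,::-1]
s=cv2.resize(s,(360,463));t=cv2.resize(t,(440,330))
im=np.zeros((463,800,3),np.uint8);im[:330,:440]=t;im[:,440:]=s;cv2.imwrite("pics/d2.png",im)
```

```text
[0.64022403 0.15099294 0.36755076]
```

View pics/d2.png

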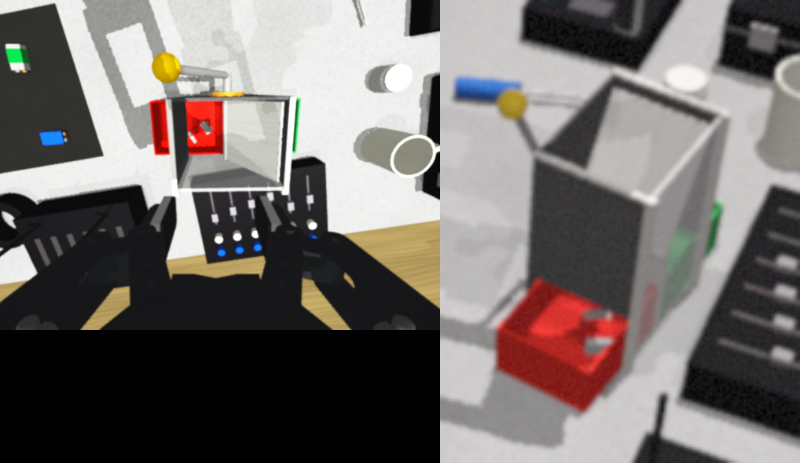

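The battery lies in the red tub (scene crop about 597,330) and the knob is still fully over. I'll let it settle and hand in.

Request:
{"op": "drive_tool", "data": {"increments": [[[0, 0, 0, 0, 0, 0, 0.6], [0, 0, 0, 0, 0, 0, 0.6], [0, 0, 0, 0, 0, 0, 0.6], [0, 0, 0, 0, 0, 0, 0.6], [0, 0, 0, 0, 0, 0, 0.6], [0, 0, 0, 0, 0, 0, 0.6], [0, 0, 0, 0, 0, 0, 0.6], [0, 0, 0, 0, 0, 0, 0.6]]]}}

```text
t: 14.48
tcp_pos: [0.6388, 0.1508, 0.3643]
orientation: [0.085, 0.996, 0.0, -0.0]
contact_force: [0.1, -0.2, 0.4]
opening: 0.598
gripper_force: 0.0
```

```bash
python3 -c "
from bench import bot
print(bot.close_job())"
```

```text
the job is handed in; nothing more can be done
None
```

I set the lever fully over to the red-tub side and left it there, then dropped the red-banded battery through the sorter into the red tub, and handed the job in at about 14.5 s; no verdict came back.

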